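# Set up the ear-mould cleaning line

### The arm

A 6-joint arm with a two-finger parallel gripper is mounted at the origin on the work surface. World frame = base frame: x ahead of the robot, y to its left, z up, the work surface at z = 0. Lengths are in m, angles in rad, forces in N, time in s.
With the tool pointing down it reaches from about 0.25 to 0.725 m from the base axis. Payload 9.7 kg.
Tool frame: the origin (TCP) lies midway between the tips of the shut fingers; the grasp point (between the pads) lies 19 mm behind it (arm.tcp_to_grasp is the distance from the TCP to the grasp point, in m); z points along the fingers, y is the line along which they close (so a half turn about z gives the same grasp; the last joint's range is limited). The gripper opens to 85 mm and grips with 20 to 120 N. Pads are 22 mm wide; open, the fingers measure 114 mm over their backs; the gripper's body (76 mm by 85 mm) begins 54 mm behind the grasp point. The pads swing forward as they close: fully open they stand 13 mm farther back than shut.
Start: joints at [1.131, 0.087, 0.176, 1.66, 0, 1.571], TCP at [0.234, 0.498, 0.231] pointing down, gripper open.
Joint ranges: [-3.13, 3.13], [-0.85, 1.81], [-1.15, 1.24], [-2.2, 2.28], [-1.44, 1.52], [-3.14, 3.14]. Speed limits (rad/s): [2.22, 2.22, 2.57, 3.14, 3.14, 3.14].

### API

Orientations are given as a unit quaternion [x, y, z, w].
In Python, from plant import arm gives the robot as it stands.
- The arm moves only by the tool drive_tool, never from a script. Its argument "steps" is a list of rows, each an object with "linear": the shift along the tool's x, y, z as a fraction of full scale, a list of three; "rot": the turn, a rotation vector about the tool's x, y, z as a fraction of full scale, a list of three; "hand": the opening, from -1 (shut) to 1 (fully open). A call has 1 to 10 rows; each row shifts and turns the commanded pose from where the row before left it, along the tool's axes as they then stand; what a row does not reach is not made up. Full scale, the value 1, is 30 mm for a shift and 0.12 rad for a turn. A row lasts 1/8 s, in which the tool goes at most 62.5 mm and 10.7 degrees, less where a joint would pass 70% of its speed; a pose out of reach is approached as far as the arm can. A call with a number of a shift or a turn outside -1 to 1 is refused whole. A call with a gripper value outside its range is refused whole. The fingers move at their own pace and stop on an object; "force" is the grip in N (left out, the last holds). Time passes only in rows, so rows that do not move let the fingers close. It gives the time, the measured TCP pose, the force, the opening and the grip force at its end, in the units of the state.
- arm.read_state(): the state, without advancing time (a new reading comes with each control period).
- arm.capture(name): name is "scene" or "top" or "wrist"; returns the picture (400x640x3 uint8, red, green, blue); there is no depth.
- arm.camera_model(name): a dict with "camera_matrix" (3x3 intrinsics, pixels), "position" and "rotation" of the camera in the world. Camera axes: x right, y up, looking along -z (the intrinsics and any distortion apply to the point x, -y, -z); pixel columns grow to the right and rows downward; lengths in m; the calibration is good to about 2 mm. The wrist camera is an equidistant fisheye: a pixel r from the principal point sees the ray r / f radians off the axis. A picture is of the moment at which its call begins: read the wrist's pose just before it. camera_model takes no time and is no camera call; for the wrist camera it gives the pose at the moment of the call.
- arm.finish_job(): hands the job in; it is judged then, once.
Trained networks look in the newest picture that a camera, given by its name, has taken for a name from the list of things; names that differ only in an ending like _2 or _b are one class to them, and where a whole thing is asked for, a point or a joint stands for the part that bears it (a point fixed in the world has none). Each returns a list of dicts, best first, with "conf" (0 to 1); they miss things now and then, are a little off and sometimes report something else, mostly with a low value. They report only what shows in the picture. A call takes as long as a camera call. They do not tell look-alikes from the thing itself.
- arm.boxes_of(camera, label): "position" ([x, y, z] in m, in the coordinates of the camera as it stood for that picture, good to about 4 mm: the middle of the surface that is visible of it).
- arm.masks_of(camera, label): "pixels" (400x640 bool, what is visible of it).
The state is a dict: "time_s": time; "joint_pos": joint angles; "qvel": joint speeds; "joint_torque": joint torques, N m; "ee_pos": TCP position; "tcp_rot": TCP orientation; "contact_force": force on the tool from outside, world axes, zero at the start; "torque": the same for the moment, N m; "grip_width": finger opening in m; "grasp_force": force on a finger pad.
Only numpy, scipy, OpenCV 4.12 (cv2) and the standard library are available. Lean on these libraries where they do the work, as an engineer would, in place of code of your own. Each camera call takes 0.05 s, during which the arm holds its last target. There are 200 camera calls.

### The job

Set up the cleaning line for ear moulds, in working order. Hang the clear glass beaker in the free hole of the ultrasonic bath's cover, down on its collar, and put the steel lid on that beaker; stand the steel rinse cup on the worktop midway between the bath and the white drying tray; stand the bulb blower upright in the tray; and stand the pump bottle close to the tray's short end that faces away from the bath, centred on it. Handle the glass without tipping it over.

Things in the scene. Friction and masses are not known exactly. Their poses are not given: they have to be found in the camera images.
- beaker: Loose clear glass beaker, open on top, 60 mm outside diameter, wall 3 mm, 85 mm high, with a white silicone collar of 76 mm diameter around it from 52 to 60 mm above its foot, by which it hangs; the glass above the collar (60 to 85 mm) is for the fingers. About 0.1 kg. Origin: centre of its underside; z up. Starts upright on the worktop.
- lid: Loose steel lid for the beaker: plate 68 mm across, from 6 to 9 mm above the origin; below it a tapered 45 mm boss that goes into the beaker's mouth; above it, on a neck, a black knob 18 mm across from 14 to 32 mm. About 0.06 kg. Origin: centre of the boss's underside, on which it lies at the start, knob up. Seated, its origin is 79 mm above the beaker's.
- cup: Loose small steel rinse cup (open, round, plain), 58 mm outside diameter in its upper half, 44 mm at the foot, 42 mm high, wall 2.5 mm. About 0.06 kg. Origin: centre of its underside; z up. It starts upright on the worktop.
- blower: Loose blue-grey rubber bulb blower standing on its flat foot, nozzle up: the bulb is 48 mm thick from 18 to 28 mm above the foot, foot 34 mm across, nozzle tip at 74 mm. Rigid. About 0.05 kg. Origin: centre of its foot; z up.
- bottle: Loose white cylindrical pump bottle with a small spray head, body 42 mm diameter up to 83 mm above its foot, 121 mm high in all. About 0.15 kg. Origin: centre of its underside; z up. It starts upright on the worktop.
- bath: Fixed ultrasonic bath: steel box 220 mm wide (y), 140 mm deep (x), 140 mm high, blue panel with knobs in front (-x), aluminium cover with two 67 mm holes 48 mm to either side (y) of the middle. In one hangs a brown-glass beaker (fixed, rim 33 mm above the cover), the other is free. Stands left or right, turned up to 0.1 rad. Origin: centre of its underside.
- seat_ring: Fixed black rubber ring on the bath's cover around the free hole: 80 mm outside, 67 mm inside, 3 mm thick. Origin: centre of its underside, level with the cover's top, 140 mm above the worktop. When the beaker hangs with its collar on this ring, its origin is 49 mm below the ring's; the space below the hole is free to 70 mm down.
- tray: Fixed shallow white drying tray, open at the top, 160 mm long (its y), 110 mm wide (its x), walls 16 mm high and 4 mm thick, floor 4 mm thick. Stands about 450 mm to the side of the bath, its long side facing the robot. Origin: centre of its underside.
Not all that is in view belongs to the job. Leave any green look-alike of the bottle alone.

How it is judged:
By the outcome, as a careful person would: the job done as asked, in the order asked, and still so for the second after the job is handed in, with the robot touching nothing.
It also fails if it takes over 136 s, if anything falls off the work surface, if the arm or the gripper's body presses on something with over 40 N, if the wrist force passes 120 N, or if a joint passes its speed limit or range.

## Working session

There is one attempt and no reset: what is moved stays moved. The work goes in short steps, Python scripts to look and compute and a tool call to move; the robot and the scene stay as the last step left them, time stands still between calls to the robot, and variables do not carry over. Pictures are saved under pics/ and viewed, at most 14 in all, crops included, and the job is handed in when it is done.

Besides the shell and the picture viewer there is one more tool, called after "Emit:" as a command line: name --argument value ..., lists and objects as JSON in quotes. drive_tool: Moves the arm, as the interface text tells. Shift numbers are shares of 30 mm and turn numbers shares of 0.12 rad, none past 1 either way. Its arguments: {"type":"object","properties":{"steps":{"type":"array","items":{"type":"object","properties":{"linear":{"type":"array","items":{"type":"number"}},"rot":{"type":"array","items":{"type":"number"}},"hand":{"type":"number"}}}},"force":{"type":"number"}},"required":["steps"]}

```bash
ls; mkdir -p pics; cat > h.py <<'E'
import numpy as np, cv2
from plant import arm
def toworld(cam,p):
    m=arm.camera_model(cam); return np.array(m["rotation"])@np.array(p)+np.array(m["position"])
def rays(cam,uv):
    m=arm.camera_model(cam);K=np.array(m["camera_matrix"]);uv=np.atleast_2d(uv).astype(float)
    x=(uv[:,0]-K[0,2])/K[0,0];y=(uv[:,1]-K[1,2])/K[1,1]
    if cam=="wrist":
        r=np.hypot(x,y)+1e-12; d=np.c_[x/r*np.sin(r),-y/r*np.sin(r),-np.cos(r)]
    else: d=np.c_[x,-y,-np.ones(len(x))]
    return np.array(m["position"]),d@np.array(m["rotation"]).T
def onplane(cam,uv,z):
    p,d=rays(cam,uv); return p+d*((z-p[2])/d[:,2])[:,None]
def save(cam,name):
    im=arm.capture(cam); cv2.imwrite(f"pics/{name}.png",im[:,:,::-1]); return im
E
python3 - <<'E'
from h import *
np.set_printoptions(precision=3,suppress=True)
s=arm.read_state();print({k:np.round(v,3) for k,v in s.items()})
for c in("top","scene"):
    save(c,c+"0")
    m=arm.camera_model(c);print(c,m)
    for l in "beaker lid cup blower bottle bath seat_ring tray".split():
        for b in arm.boxes_of(c,l)[:3]: print(l,round(b["conf"],2),toworld(c,b["position"]))
E
```

```text
pics
{'time_s': np.float64(0.0), 'joint_pos': array([1.131, 0.087, 0.175, 1.66 , 0.   , 1.571]), 'qvel': array([-0.   , -0.   , -0.001, -0.001, -0.001, -0.001]), 'joint_torque': array([  0.   , -52.039,  46.481,   0.016,   0.   ,   0.   ]), 'ee_pos': array([0.234, 0.497, 0.231]), 'tcp_rot': array([ 0.218,  0.976, -0.001, -0.   ]), 'contact_force': array([-0.078, -0.599, -0.98 ]), 'torque': array([-0.004, -0.009, -0.025]), 'grasp_force': np.float64(0.0), 'grip_width': np.float64(0.086)}
top {'camera_matrix': array([[496.625,   0.   , 326.451],
       [  0.   , 496.625, 201.914],
       [  0.   ,   0.   ,   1.   ]]), 'position': array([ 0.287, -0.006,  1.38 ]), 'rotation': array([-0.046,  0.048,  0.71 , -0.701])}Traceback (most recent call last):
  File "<stdin>", line 8, in <module>
  File "h.py", line 4, in toworld
    m=arm.camera_model(cam); return np.array(m["rotation"])@np.array(p)+np.array(m["position"])
                                    ~~~~~~~~~~~~~~~~~~~~~~~^~~~~~~~~~~~
ValueError: matmul: Input operand 1 has a mismatch in its core dimension 0, with gufunc signature (n?,k),(k,m?)->(n?,m?) (size 3 is different from 4)
```

```bash
sed -i 's/np.array(m\["rotation"\])/Rot(m)/; s/(m\["rotation"\])\.T/X/; s/d@np.array(m\["rotation"\]).T/d@Rot(m).T/' h.py
sed -i '2a from scipy.spatial.transform import Rotation as R\ndef Rot(m): return R.from_quat(m["rotation"]).as_matrix()' h.py; grep -n otat h.py
python3 - <<'E'
from h import *
np.set_printoptions(precision=3,suppress=True)
for c in("top","scene"):
    save(c,c+"0")
    for l in "beaker lid cup blower bottle bath seat_ring tray".split():
        for b in arm.boxes_of(c,l)[:3]: print(c,l,round(b["conf"],2),toworld(c,b["position"]))
print(arm.camera_model("wrist"))
E
```

```text
3:from scipy.spatial.transform import Rotation as R
4:def Rot(m): return R.from_quat(m["rotation"]).as_matrix()
top beaker 0.9 [0.446 0.014 0.058]
top lid 0.87 [0.357 0.292 0.009]
top cup 0.61 [ 0.34  -0.289  0.008]
top blower 0.59 [ 0.431 -0.144  0.044]
top blower 0.36 [0.608 0.182 0.141]
top bottle 0.76 [0.408 0.15  0.092]
top bottle 0.66 [0.267 0.222 0.088]
top bath 0.74 [0.587 0.211 0.143]
top seat_ring 0.48 [0.608 0.184 0.143]
top seat_ring 0.23 [0.446 0.012 0.057]
top tray 0.77 [ 0.609 -0.227  0.003]
scene beaker 0.89 [0.455 0.017 0.057]
scene lid 0.57 [0.357 0.305 0.01 ]
scene cup 0.8 [ 0.336 -0.279  0.031]
scene blower 0.64 [ 0.444 -0.136  0.034]
scene bottle 0.76 [0.277 0.227 0.063]
scene bath 0.63 [0.658 0.227 0.123]
scene seat_ring 0.51 [0.605 0.183 0.143]
scene tray 0.72 [ 0.602 -0.221  0.004]
{'camera_matrix': array([[309.707,   0.   , 317.933],
       [  0.   , 309.707, 199.787],
       [  0.   ,   0.   ,   1.   ]]), 'position': array([0.175, 0.527, 0.374]), 'rotation': array([-0.11 , -0.069,  0.531,  0.837])}
```

View pics/top0.png

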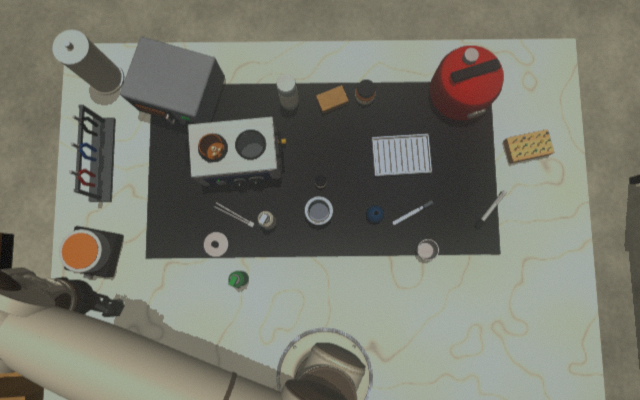

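View pics/scene0.png

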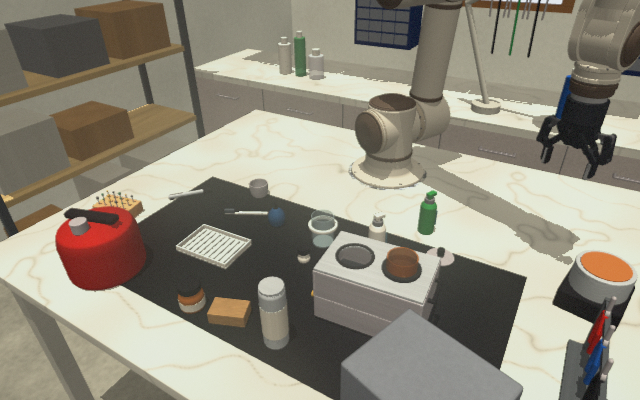

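The top view shows bath (235,148) with its free hole at (250,144), tray (402,155), beaker (319,210), white bottle (266,219), green look-alike (238,280), lid (216,243), cup (427,250) and blower (375,214). The scene view agrees. The red kettle (466,85) is near the bottle's target. Next I refine with masks.

```bash
cat >> h.py <<'E'
def outline(cam,l,z,k=0,shrink=True):
    ms=arm.masks_of(cam,l)
    if len(ms)<=k: return None
    m=ms[k]["pixels"].astype(np.uint8)
    c=max(cv2.findContours(m,cv2.RETR_EXTERNAL,cv2.CHAIN_APPROX_NONE)[0],key=cv2.contourArea)[:,0]
    return onplane(cam,cv2.convexHull(c)[:,0] if shrink else c,z)[:,:2],ms[k]["conf"]
def circ(p):
    (c,r)=cv2.minEnclosingCircle((p*1000).astype(np.float32)); 
    A=np.c_[2*p,np.ones(len(p))];s=np.linalg.lstsq(A,(p**2).sum(1),rcond=None)[0]
    return np.round([*s[:2],np.sqrt(s[2]+s[:2]@s[:2])],4),np.round(np.array([*c,r])/1000,4)
def rect(p): return np.round(np.array(cv2.minAreaRect((p*1000).astype(np.float32))[0]),1),cv2.minAreaRect((p*1000).astype(np.float32))[1:]
E
python3 - <<'E'
from h import *
arm.capture("top")
for l,z,k in (("beaker",.06,0),("lid",.009,0),("cup",.042,0),("blower",.023,0),("bottle",.083,0),("bottle",.083,1),("seat_ring",.143,0)):
    o=outline("top",l,z,k)
    if o: print(l,round(o[1],2),*circ(o[0]), o[0].min(0).round(3),o[0].max(0).round(3))
for l,z in (("tray",.016),("bath",.14)):
    o=outline("top",l,z); print(l,round(o[1],2),*rect(o[0]))
print(onplane("top",[(321,181),(213,147),(250,144)],0)[0],onplane("top",[(250,144),(213,147)],.14))
E
```

```text
beaker 0.78 [0.4429 0.0093 0.0382] [0.4427 0.0089 0.039 ] [ 0.405 -0.03 ] [0.48  0.045]
cup 0.61 [ 0.3372 -0.2818  0.0294] [ 0.3359 -0.2813  0.0304] [ 0.312 -0.311] [ 0.363 -0.252]
blower 0.75 [ 0.4352 -0.1446  0.0237] [ 0.4352 -0.1447  0.0241] [ 0.412 -0.168] [ 0.459 -0.121]
bottle 0.71 [0.4163 0.1451 0.0227] [0.4163 0.1451 0.0246] [0.394 0.123] [0.439 0.167]
bottle 0.16 [ 0.5805 -0.2138  0.0835] [ 0.5867 -0.2136  0.0905] [ 0.529 -0.292] [ 0.642 -0.136]
seat_ring 0.51 [0.605  0.1798 0.039 ] [0.6046 0.1798 0.0397] [0.568 0.143] [0.644 0.219]
tray 0.64 [ 603.6 -224.4] ((113.14875030517578, 161.09869384765625), 2.9902002811431885)
bath 0.75 [587.2 218.8] ((172.60809326171875, 255.65621948242188), 2.137417793273926)
[0.53175145 0.00161129 0.        ] [[0.60499202 0.18136289 0.14      ]
 [0.59816994 0.2757515  0.14      ]]
```

Emit:
drive_tool --steps '[{"linear":[0,0,-0.2],"rot":[0,0,0.94],"hand":1},{"linear":[0,0,-0.2],"rot":[0,0,0.94],"hand":1},{"linear":[0,0,-0.2],"rot":[0,0,0.94],"hand":1},{"linear":[0,0,-0.2],"rot":[0,0,0.94],"hand":1},{"linear":[0,0,-0.2],"rot":[0,0,0.94],"hand":1},{"linear":[0,0,-0.2],"rot":[0,0,0.94],"hand":1},{"linear":[0,0,-0.2],"rot":[0,0,0.94],"hand":1},{"linear":[0,0,-0.2],"rot":[0,0,0.94],"hand":1},{"linear":[0,0,-0.2],"rot":[0,0,0.94],"hand":1},{"linear":[0,0,-0.2],"rot":[0,0,0.96],"hand":1}]'

```text
time_s: 2.75
ee_pos: [0.2342, 0.4977, 0.2915]
tcp_rot: [0.708, 0.706, 0.0, 0.0]
contact_force: [-0.3, -0.8, -1.0]
grip_width: 0.0854
grasp_force: 0.0
```

Emit:
drive_tool --steps '[{"linear":[-0.9,0.6,0],"hand":1},{"linear":[-0.9,0.6,0],"hand":1},{"linear":[-0.9,0.6,0],"hand":1},{"linear":[-0.9,0.6,0],"hand":1},{"linear":[-0.9,0.6,0],"hand":1},{"linear":[-0.9,0.6,0],"hand":1},{"linear":[-0.9,0.6,0],"hand":1},{"linear":[-0.9,0.6,0],"hand":1},{"linear":[0,0,0],"hand":1}]'

```text
schema error: expected keys linear, rot, hand
```

Emit:
drive_tool --steps '[{"linear":[-0.8,1,0],"rot":[0,0,0],"hand":1},{"linear":[-0.8,1,0],"rot":[0,0,0],"hand":1},{"linear":[-0.8,1,0],"rot":[0,0,0],"hand":1},{"linear":[-0.8,1,0],"rot":[0,0,0],"hand":1},{"linear":[-0.8,1,0],"rot":[0,0,0],"hand":1},{"linear":[-0.8,1,0],"rot":[0,0,0],"hand":1},{"linear":[-0.8,1,0],"rot":[0,0,0],"hand":1},{"linear":[-0.8,1,0],"rot":[0,0,0],"hand":1},{"linear":[-1,1,0],"rot":[0,0,0],"hand":1},{"linear":[-1,1,0],"rot":[0,0,0],"hand":1}]'

```text
time_s: 4.0
ee_pos: [0.5352, 0.2448, 0.2913]
tcp_rot: [0.707, 0.707, 0.0, -0.0]
contact_force: [0.3, 0.1, 0.1]
grip_width: 0.0857
grasp_force: 0.0
```

Emit:
drive_tool --steps '[{"linear":[-0.9,1,0],"rot":[0,0,0],"hand":1},{"linear":[-0.9,1,0],"rot":[0,0,0],"hand":1},{"linear":[-0.4,0.2,0],"rot":[0,0,0],"hand":1},{"linear":[0,0,0],"rot":[0,0,0],"hand":1},{"linear":[0,0,0],"rot":[0,0,0],"hand":1}]'

```text
time_s: 4.62
ee_pos: [0.5997, 0.1807, 0.2917]
tcp_rot: [0.707, 0.708, 0.0, -0.0]
contact_force: [0.1, 0.1, 0.1]
grip_width: 0.0855
grasp_force: 0.0
```

```bash
python3 - <<'E'
from h import *
save("wrist","w1")
for c in ("wrist","top"):
  if c=="top": arm.capture(c)
  for l,z in (("seat_ring",.143),("lid",.009),("bottle",.083)):
    for b in arm.boxes_of(c,l)[:2]: print(c,l,round(b["conf"],2),toworld(c,b["position"]).round(3))
    o=outline(c,l,z)
    if o: print(c,l,round(o[1],2),*circ(o[0]))
print(arm.camera_model("wrist"))
E
```

```text
wrist seat_ring 0.65 [0.601 0.184 0.144]
wrist seat_ring 0.94 [0.6031 0.1829 0.0396] [0.6029 0.1832 0.0404]
wrist lid 0.79 [0.365 0.296 0.007]
wrist lid 0.73 [0.3575 0.2961 0.0337] [0.3574 0.2955 0.0346]
wrist bottle 0.88 [0.428 0.157 0.086]
wrist bottle 0.83 [0.276 0.225 0.076]
wrist bottle 0.98 [0.2757 0.232  0.0514] [0.2748 0.2309 0.0666]
top lid 0.66 [0.351 0.309 0.01 ]
top lid 0.54 [0.3555 0.3024 0.0254] [0.355  0.3046 0.0294]
{'camera_matrix': array([[309.70691629,   0.        , 317.93346906],
       [  0.        , 309.70691629, 199.78725257],
       [  0.        ,   0.        ,   1.        ]]), 'position': array([0.59991333, 0.2462428 , 0.43427229]), 'rotation': array([-1.30067607e-01,  2.71372441e-05, -2.62142629e-04,  9.91505092e-01])}
```

View pics/w1.png

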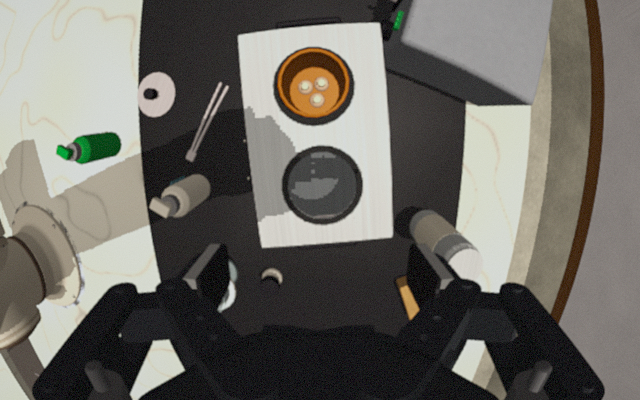

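The wrist view shows the ring at (322,184) next to the brown beaker (313,85). The bottle is at (185,195) and the lid at (155,95).

Emit:
drive_tool --steps '[{"linear":[-0.97,-0.89,0],"rot":[0,0,0],"hand":1},{"linear":[-0.97,-0.89,0],"rot":[0,0,0],"hand":1},{"linear":[-0.97,-0.89,0],"rot":[0,0,0],"hand":1},{"linear":[-0.97,-0.89,0],"rot":[0,0,0],"hand":1},{"linear":[-0.97,-0.89,0.6],"rot":[0,0,0],"hand":1},{"linear":[-0.97,-0.89,0.7],"rot":[0,0,0],"hand":1},{"linear":[0,0,0.7],"rot":[0,0,0],"hand":1},{"linear":[0,0,0.7],"rot":[0,0,0],"hand":1},{"linear":[0,0,0],"rot":[0,0,0],"hand":1},{"linear":[0,0,0],"rot":[0,0,0],"hand":1}]'

```text
time_s: 6.58
ee_pos: [0.4405, 0.0052, 0.2112]
tcp_rot: [0.707, 0.707, 0.0, 0.0]
contact_force: [-0.0, 0.5, 0.3]
grip_width: 0.0856
grasp_force: 0.0
```

```bash
python3 - <<'E'
from h import *
im=save("wrist","w2")
for c in ("wrist","top"):
  if c=="top": arm.capture(c)
  for l,z in (("beaker",.06),("seat_ring",.143),("bottle",.083)):
    for b in arm.boxes_of(c,l)[:2]: print(c,l,round(b["conf"],2),toworld(c,b["position"]).round(3))
    o=outline(c,l,z)
    if o: print(c,l,round(o[1],2),*circ(o[0]))
E
```

```text
wrist beaker 0.94 [0.444 0.005 0.062]
wrist beaker 0.87 [0.4415 0.0118 0.0378] [0.4416 0.0117 0.0383]
wrist seat_ring 0.96 [0.599 0.153 0.143]
wrist seat_ring 0.62 [0.6018 0.1829 0.0397] [0.6029 0.1804 0.0399]
wrist bottle 0.94 [0.421 0.144 0.095]
wrist bottle 0.59 [0.272 0.203 0.035]
wrist bottle 0.77 [0.4157 0.1482 0.0275] [0.4142 0.1483 0.0326]
top seat_ring 0.64 [0.608 0.183 0.141]
top seat_ring 0.49 [0.6063 0.1809 0.039 ] [0.6066 0.1798 0.0405]
top bottle 0.64 [0.411 0.148 0.091]
top bottle 0.53 [0.264 0.221 0.091]
top bottle 0.62 [0.4163 0.1459 0.023 ] [0.4165 0.145  0.0245]
```

View pics/w2.png

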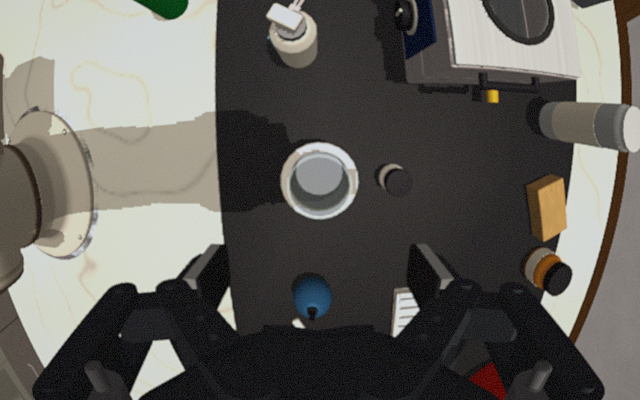

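Beaker is at (319,180) in this view, with a small jar to its right at (395,180). Wrist and top agree on the ring-to-beaker displacement.

Emit:
drive_tool --steps '[{"linear":[0.18,0.05,0.8],"rot":[0,0,0],"hand":1},{"linear":[0,0,0.8],"rot":[0,0,0],"hand":1},{"linear":[0,0,0.8],"rot":[0,0,0],"hand":1},{"linear":[0,0,0.8],"rot":[0,0,0],"hand":1},{"linear":[0,0,0.8],"rot":[0,0,0],"hand":1},{"linear":[0,0,0.6],"rot":[0,0,0],"hand":1},{"linear":[0,0,0.4],"rot":[0,0,0],"hand":1},{"linear":[0,0,0],"rot":[0,0,0],"hand":1},{"linear":[0,0,0],"rot":[0,0,0],"hand":1}]'

```text
time_s: 8.4
ee_pos: [0.4422, 0.0106, 0.061]
tcp_rot: [0.707, 0.707, 0.0, 0.0]
contact_force: [0.4, 0.5, 0.4]
grip_width: 0.0854
grasp_force: 0.0
```

Emit:
drive_tool --force 25 --steps '[{"linear":[0,0,0],"rot":[0,0,0],"hand":0.6},{"linear":[0,0,0],"rot":[0,0,0],"hand":0.5},{"linear":[0,0,0],"rot":[0,0,0],"hand":0.3},{"linear":[0,0,0],"rot":[0,0,0],"hand":0},{"linear":[0,0,0],"rot":[0,0,0],"hand":-0.3},{"linear":[0,0,0],"rot":[0,0,0],"hand":-0.3}]'

```text
time_s: 9.15
ee_pos: [0.442, 0.0106, 0.0609]
tcp_rot: [0.707, 0.707, 0.0, 0.0]
contact_force: [-1.8, -0.1, 5.5]
grip_width: 0.0582
grasp_force: 27.1
```

Emit:
drive_tool --steps '[{"linear":[0,0,-0.2],"rot":[0,0,0],"hand":-0.3},{"linear":[0,0,-0.6],"rot":[0,0,0],"hand":-0.3},{"linear":[0,0,-0.9],"rot":[0,0,0],"hand":-0.3},{"linear":[0,0,-0.9],"rot":[0,0,0],"hand":-0.3},{"linear":[0,0,-0.9],"rot":[0,0,0],"hand":-0.3},{"linear":[0,0,-0.9],"rot":[0,0,0],"hand":-0.3},{"linear":[0,0,-0.9],"rot":[0,0,0],"hand":-0.3},{"linear":[0,0,-0.7],"rot":[0,0,0],"hand":-0.3},{"linear":[0,0,-0.3],"rot":[0,0,0],"hand":-0.3}]'

```text
time_s: 10.28
ee_pos: [0.442, 0.0106, 0.2513]
tcp_rot: [0.707, 0.707, 0.001, 0.001]
contact_force: [-0.2, 0.6, -1.8]
grip_width: 0.0584
grasp_force: 27.2
```

Emit:
drive_tool --steps '[{"linear":[0.35,0.35,0],"rot":[0,0,0],"hand":-0.3},{"linear":[0.75,0.7,0],"rot":[0,0,0],"hand":-0.3},{"linear":[0.8,0.75,0],"rot":[0,0,0],"hand":-0.3},{"linear":[0.8,0.75,0],"rot":[0,0,0],"hand":-0.3},{"linear":[0.8,0.75,0],"rot":[0,0,0],"hand":-0.3},{"linear":[0.8,0.75,0],"rot":[0,0,0],"hand":-0.3},{"linear":[0.8,0.75,0],"rot":[0,0,0],"hand":-0.3},{"linear":[0.5,0.45,0],"rot":[0,0,0],"hand":-0.3},{"linear":[0.1,0.13,0],"rot":[0,0,0],"hand":-0.3},{"linear":[0,0,0],"rot":[0,0,0],"hand":-0.3}]'

```text
time_s: 11.52
ee_pos: [0.6029, 0.1818, 0.2484]
tcp_rot: [0.707, 0.707, -0.001, -0.0]
contact_force: [0.4, -0.3, -1.1]
grip_width: 0.0579
grasp_force: 27.3
```

```bash
python3 - <<'E'
from h import *
save("wrist","w3")
s=arm.read_state();print(s["ee_pos"],s["grip_width"],s["grasp_force"],s["contact_force"])
z=s["ee_pos"][2]-.0006
for l,zz in (("beaker",z),("seat_ring",.143)):
    for b in arm.boxes_of("wrist",l)[:2]: print(l,round(b["conf"],2),toworld("wrist",b["position"]).round(3))
    o=outline("wrist",l,zz)
    if o: print(l,round(o[1],2),*circ(o[0]))
E
```

```text
[0.60275395 0.18147922 0.24887786] 0.05823899790201745 27.2843295824714 [-0.08461494  0.58067956 -1.52812882]
beaker 0.88 [0.605 0.174 0.25 ]
beaker 0.69 [0.6028 0.1772 0.0419] [0.6012 0.1772 0.0449]
seat_ring 0.92 [0.6   0.209 0.146]
seat_ring 0.58 [0.605 0.175 0.252]
seat_ring 0.76 [0.6028 0.183  0.0391] [0.6029 0.1894 0.0388]
```

View pics/w3.png

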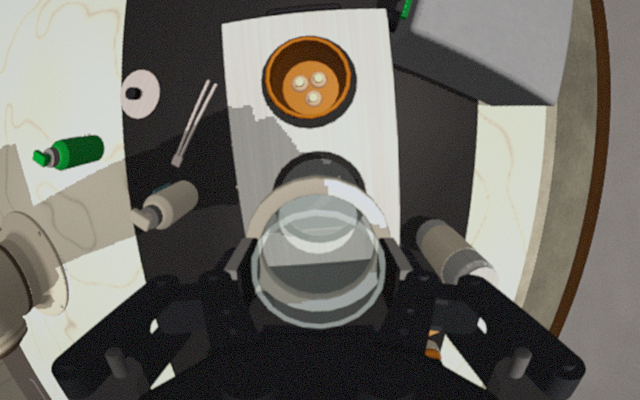

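```bash
python3 - <<'E'
from h import *
z=.2485
rim=onplane("wrist",[(250,268),(386,268),(318,208),(318,326)],z+.024);print("rim",rim.round(4), rim[2:,1].mean(),rim[:2,0].mean())
col=onplane("wrist",[(320,177),(246,234),(389,234)],z-.001);print("collar",col.round(4),col[0,1]-.038)
p=onplane("wrist",[(225,24),(387,9),(249,250)],.14);print("cover",p.round(4))
p=onplane("wrist",[(309,82)],.173);print("brown",p.round(4))
im=cv2.imread("pics/w3.png");cv2.imwrite("pics/w3c.png",cv2.resize(im[140:340,220:420],None,fx=3,fy=3,interpolation=cv2.INTER_CUBIC))
E
```

```text
rim [[0.5723 0.1843 0.2725]
 [0.6324 0.1842 0.2725]
 [0.6024 0.212  0.2725]
 [0.6023 0.1526 0.2725]] 0.18233036128715524 0.6023306831422712
collar [[0.6033 0.2201 0.2475]
 [0.5655 0.1907 0.2475]
 [0.6387 0.1906 0.2475]] 0.1820567897549959
cover [[0.5248 0.3323 0.14  ]
 [0.6599 0.3441 0.14  ]
 [0.5398 0.1331 0.14  ]]
brown [[0.5962 0.274  0.173 ]]
```

View pics/w3c.png

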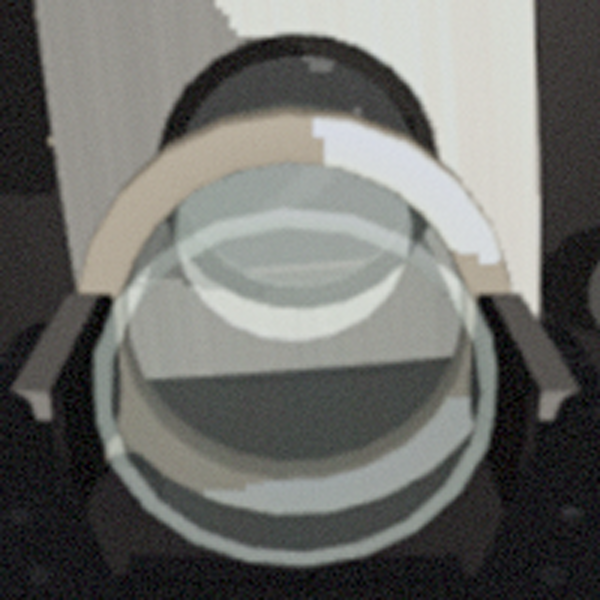

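The beaker is held upright (rim and collar agree) and about 1 mm off the ring centre, so I lower it.

Emit:
drive_tool --steps '[{"linear":[0.04,0.02,0.3],"rot":[0,0,0],"hand":-0.3},{"linear":[0,0,0.4],"rot":[0,0,0],"hand":-0.3},{"linear":[0,0,0.4],"rot":[0,0,0],"hand":-0.3},{"linear":[0,0,0.4],"rot":[0,0,0],"hand":-0.3},{"linear":[0,0,0.4],"rot":[0,0,0],"hand":-0.3},{"linear":[0,0,0.4],"rot":[0,0,0],"hand":-0.3},{"linear":[0,0,0.4],"rot":[0,0,0],"hand":-0.3},{"linear":[0,0,0.3],"rot":[0,0,0],"hand":-0.3},{"linear":[0,0,0.1],"rot":[0,0,0],"hand":-0.3},{"linear":[0,0,0],"rot":[0,0,0],"hand":-0.3}]'

```text
time_s: 13.02
ee_pos: [0.6037, 0.1829, 0.1563]
tcp_rot: [0.707, 0.707, 0.0, 0.0]
contact_force: [-0.2, -0.1, -0.7]
grip_width: 0.0583
grasp_force: 27.3
```

Emit:
drive_tool --steps '[{"linear":[0,0,0.06],"rot":[0,0,0],"hand":-0.3},{"linear":[0,0,0.06],"rot":[0,0,0],"hand":-0.3},{"linear":[0,0,0.05],"rot":[0,0,0],"hand":-0.3},{"linear":[0,0,0],"rot":[0,0,0],"hand":-0.3}]'

```text
time_s: 13.52
ee_pos: [0.6038, 0.1829, 0.152]
tcp_rot: [0.707, 0.707, 0.0, 0.0]
contact_force: [-1.6, -1.1, 5.1]
grip_width: 0.0584
grasp_force: 27.7
```

Contact is at the expected height, so I release gradually and rise.

Emit:
drive_tool --steps '[{"linear":[0,0,0],"rot":[0,0,0],"hand":0.45},{"linear":[0,0,0],"rot":[0,0,0],"hand":0.6},{"linear":[0,0,0],"rot":[0,0,0],"hand":0.9},{"linear":[0,0,0],"rot":[0,0,0],"hand":1},{"linear":[0,0,0],"rot":[0,0,0],"hand":1},{"linear":[0,0,-0.4],"rot":[0,0,0],"hand":1},{"linear":[0,0,-1],"rot":[0,0,0],"hand":1},{"linear":[0,0,-1],"rot":[0,0,0],"hand":1},{"linear":[0,0,-1],"rot":[0,0,0],"hand":1},{"linear":[0,0,-1],"rot":[0,0,0],"hand":1}]'

```text
time_s: 14.78
ee_pos: [0.6035, 0.1829, 0.2852]
tcp_rot: [0.707, 0.707, 0.0, 0.0]
contact_force: [1.0, 0.0, -0.0]
grip_width: 0.0851
grasp_force: 0.0
```

```bash
python3 - <<'E'
from h import *
save("wrist","w4")
s=arm.read_state();print(s["ee_pos"],s["grip_width"],s["contact_force"])
for l,zz in (("beaker",.151),("lid",.009),("seat_ring",.143)):
    for b in arm.boxes_of("wrist",l)[:2]: print(l,round(b["conf"],2),toworld("wrist",b["position"]).round(3))
    o=outline("wrist",l,zz)
    if o: print(l,round(o[1],2),*circ(o[0]))
E
```

```text
[0.60387594 0.18293284 0.28936794] 0.0850010302328355 [-0.92197056  0.46134359  2.64963805]
beaker 0.95 [0.608 0.179 0.157]
beaker 0.87 [0.6042 0.1841 0.0382] [0.6041 0.1841 0.0397]
lid 0.56 [0.362 0.295 0.008]
lid 0.74 [0.3578 0.2962 0.0326] [0.3574 0.2962 0.0334]
seat_ring 0.74 [0.597 0.204 0.142]
```

View pics/w4.png

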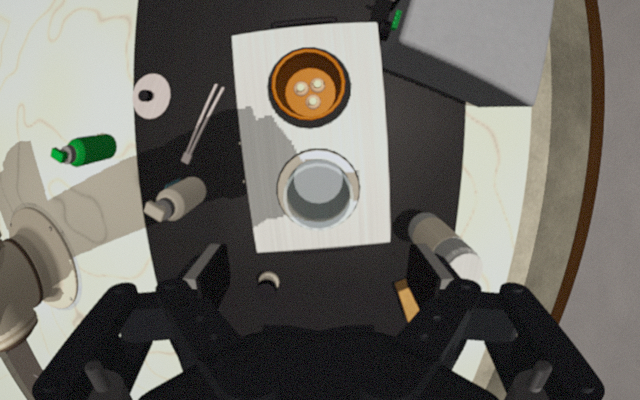

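The beaker hangs level and concentric at (318,188), and the lid is at (152,97).

Emit:
drive_tool --steps '[{"linear":[0.4,-0.91,0],"rot":[0,0,0],"hand":0.5},{"linear":[0.42,-0.91,0],"rot":[0,0,0],"hand":0.5},{"linear":[0.42,-0.91,0],"rot":[0,0,0],"hand":0.1},{"linear":[0.42,-0.91,0],"rot":[0,0,0],"hand":0.1},{"linear":[0.42,-0.91,0],"rot":[0,0,0],"hand":0.1},{"linear":[0.42,-0.91,0.6],"rot":[0,0,0],"hand":0.1},{"linear":[0.42,-0.91,0.7],"rot":[0,0,0],"hand":0.1},{"linear":[0.42,-0.91,0.9],"rot":[0,0,0],"hand":0.1},{"linear":[0.42,-0.91,0.9],"rot":[0,0,0],"hand":0.1},{"linear":[0,0,0],"rot":[0,0,0],"hand":0.1}]'

```text
time_s: 16.38
ee_pos: [0.3556, 0.2952, 0.1878]
tcp_rot: [0.706, 0.708, -0.002, -0.0]
contact_force: [1.1, 0.0, 0.8]
grip_width: 0.0469
grasp_force: 0.0
```

```bash
python3 - <<'E'
from h import *
save("wrist","w5")
s=arm.read_state();print(s["ee_pos"],s["grip_width"],s["joint_pos"].round(2))
for l,zz in (("lid",.009),):
    for b in arm.boxes_of("wrist",l)[:2]: print(l,round(b["conf"],2),toworld("wrist",b["position"]).round(3))
    o=outline("wrist",l,zz)
    if o: print(l,round(o[1],2),*circ(o[0]))
E
```

```text
[0.35698381 0.29531341 0.18930507] 0.04724227042561477 [ 0.69 -0.13 -0.12  1.58 -0.    2.26]
lid 0.79 [0.359 0.298 0.012]
lid 0.9 [0.3599 0.2963 0.0337] [0.36   0.2964 0.0344]
```

View pics/w5.png

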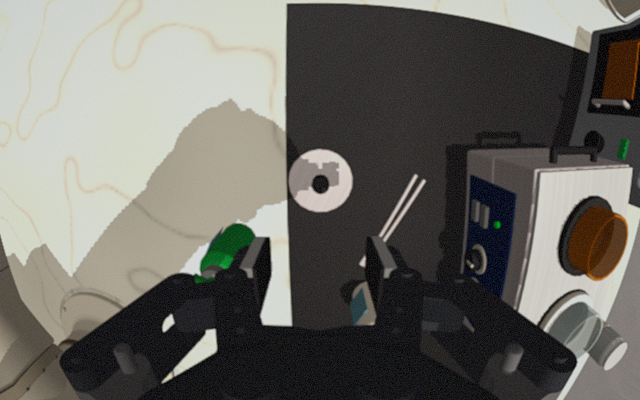

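The lid is at (320,180) with its knob up. The green bottle at (225,250) stands clear of the descent.

Emit:
drive_tool --steps '[{"linear":[0.03,0.08,0.8],"rot":[0,0,0],"hand":0.1},{"linear":[0,0,0.8],"rot":[0,0,0],"hand":0.1},{"linear":[0,0,0.8],"rot":[0,0,0],"hand":0},{"linear":[0,0,0.8],"rot":[0,0,0],"hand":0},{"linear":[0,0,0.8],"rot":[0,0,0],"hand":0},{"linear":[0,0,0.8],"rot":[0,0,0],"hand":0},{"linear":[0,0,0.5],"rot":[0,0,0],"hand":0},{"linear":[0,0,0.3],"rot":[0,0,0],"hand":0},{"linear":[0,0,0.2],"rot":[0,0,0],"hand":0},{"linear":[0,0,0],"rot":[0,0,0],"hand":0}]'

```text
time_s: 17.77
ee_pos: [0.3604, 0.2965, 0.0163]
tcp_rot: [0.707, 0.707, 0.0, 0.0]
contact_force: [0.5, -0.2, -0.0]
grip_width: 0.0424
grasp_force: 0.0
```

Emit:
drive_tool --force 25 --steps '[{"linear":[0,0,0],"rot":[0,0,0],"hand":-0.4},{"linear":[0,0,0],"rot":[0,0,0],"hand":-0.5},{"linear":[0,0,0],"rot":[0,0,0],"hand":-0.6},{"linear":[0,0,0],"rot":[0,0,0],"hand":-0.8},{"linear":[0,0,0],"rot":[0,0,0],"hand":-1},{"linear":[0,0,0],"rot":[0,0,0],"hand":-1}]'

```text
time_s: 18.52
ee_pos: [0.3604, 0.2966, 0.0167]
tcp_rot: [0.707, 0.707, 0.0, -0.0]
contact_force: [-1.8, -0.1, 5.1]
grip_width: 0.0168
grasp_force: 24.4
```

Emit:
drive_tool --steps '[{"linear":[0,0,-0.3],"rot":[0,0,0],"hand":-1},{"linear":[0,0,-0.9],"rot":[0,0,0],"hand":-1},{"linear":[0,0,-0.9],"rot":[0,0,0],"hand":-1},{"linear":[0,0,-0.9],"rot":[0,0,0],"hand":-1},{"linear":[0,0,-0.9],"rot":[0,0,0],"hand":-1},{"linear":[0,0,-0.9],"rot":[0,0,0],"hand":-1},{"linear":[0,0,-0.9],"rot":[0,0,0],"hand":-1},{"linear":[0,0,-0.9],"rot":[0,0,0],"hand":-1},{"linear":[0,0,-0.9],"rot":[0,0,0],"hand":-1},{"linear":[0,0,-0.9],"rot":[0,0,0],"hand":-1}]'

```text
time_s: 19.77
ee_pos: [0.3602, 0.2963, 0.2694]
tcp_rot: [0.707, 0.707, 0.0, 0.0]
contact_force: [-0.8, 0.1, 0.3]
grip_width: 0.0169
grasp_force: 24.5
```

Emit:
drive_tool --steps '[{"linear":[-0.15,0.32,0],"rot":[0,0,0],"hand":-1},{"linear":[-0.42,0.9,0],"rot":[0,0,0],"hand":-1},{"linear":[-0.42,0.9,0],"rot":[0,0,0],"hand":-1},{"linear":[-0.42,0.9,0],"rot":[0,0,0],"hand":-1},{"linear":[-0.42,0.9,0],"rot":[0,0,0],"hand":-1},{"linear":[-0.42,0.9,0],"rot":[0,0,0],"hand":-1},{"linear":[-0.42,0.9,0],"rot":[0,0,0],"hand":-1},{"linear":[-0.42,0.9,0],"rot":[0,0,0],"hand":-1},{"linear":[-0.42,0.9,0],"rot":[0,0,0],"hand":-1},{"linear":[-0.26,0.6,0],"rot":[0,0,0],"hand":-1}]'

```text
time_s: 21.02
ee_pos: [0.6052, 0.1821, 0.2663]
tcp_rot: [0.707, 0.707, -0.001, -0.0]
contact_force: [0.5, 1.1, -0.1]
grip_width: 0.0165
grasp_force: 24.5
```

Emit:
drive_tool --steps '[{"linear":[0,0,0],"rot":[0,0,0],"hand":-1},{"linear":[0,0,0],"rot":[0,0,0],"hand":-1}]'

```text
time_s: 21.28
ee_pos: [0.6035, 0.1834, 0.2675]
tcp_rot: [0.707, 0.707, -0.0, -0.0]
contact_force: [-1.2, -0.6, -0.5]
grip_width: 0.0167
grasp_force: 24.6
```

```bash
python3 - <<'E'
from h import *
save("wrist","w6")
s=arm.read_state();e=s["ee_pos"];print(e,s["grip_width"],s["joint_pos"].round(2))
for l,zz in (("lid",e[2]-.0167+.009),("beaker",.151)):
    for b in arm.boxes_of("wrist",l)[:2]: print(l,round(b["conf"],2),toworld("wrist",b["position"]).round(3))
    o=outline("wrist",l,zz)
    if o: print(l,round(o[1],2),*circ(o[0]))
E
```

```text
[0.603399   0.18361293 0.26791097] 0.016692618229436042 [0.3  0.31 0.51 1.77 0.   1.87]
lid 0.9 [0.605 0.193 0.26 ]
lid 0.96 [0.6029 0.1833 0.0338] [0.6029 0.1832 0.0342]
beaker 0.84 [0.607 0.202 0.155]
beaker 0.67 [0.6032 0.186  0.037 ] [0.6038 0.1875 0.0376]
```

View pics/w6.png

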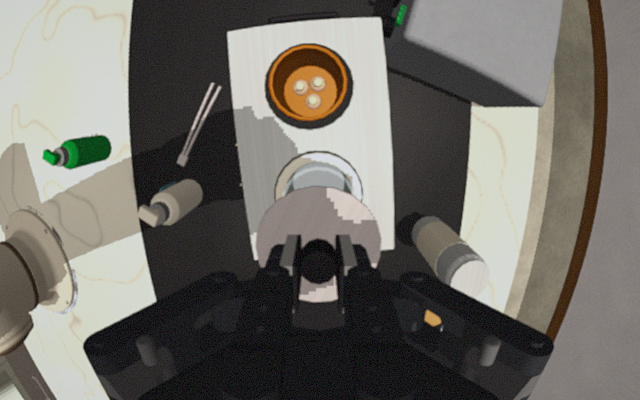

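The lid is held level at (318,245), over the beaker to within 1 mm.

Emit:
drive_tool --steps '[{"linear":[0.02,0.02,0.3],"rot":[0,0,0],"hand":-1},{"linear":[0,0,0.5],"rot":[0,0,0],"hand":-1},{"linear":[0,0,0.5],"rot":[0,0,0],"hand":-1},{"linear":[0,0,0.4],"rot":[0,0,0],"hand":-1},{"linear":[0,0,0.4],"rot":[0,0,0],"hand":-1},{"linear":[0,0,0.3],"rot":[0,0,0],"hand":-1},{"linear":[0,0,0.1],"rot":[0,0,0],"hand":-1},{"linear":[0,0,0.05],"rot":[0,0,0],"hand":-1},{"linear":[0,0,0],"rot":[0,0,0],"hand":-1}]'

```text
time_s: 22.65
ee_pos: [0.6047, 0.1841, 0.192]
tcp_rot: [0.707, 0.707, 0.0, 0.0]
contact_force: [0.3, -0.2, -0.1]
grip_width: 0.0169
grasp_force: 24.6
```

Emit:
drive_tool --steps '[{"linear":[0,0,0.07],"rot":[0,0,0],"hand":-1},{"linear":[0,0,0.06],"rot":[0,0,0],"hand":-1},{"linear":[0,0,0.04],"rot":[0,0,0],"hand":-1},{"linear":[0,0,0],"rot":[0,0,0],"hand":-1}]'

```text
time_s: 23.15
ee_pos: [0.6046, 0.1841, 0.1868]
tcp_rot: [0.707, 0.707, 0.0, 0.0]
contact_force: [-0.1, -0.4, 1.1]
grip_width: 0.0168
grasp_force: 24.7
```

Emit:
drive_tool --steps '[{"linear":[0,0,0],"rot":[0,0,0],"hand":-0.4},{"linear":[0,0,0],"rot":[0,0,0],"hand":-0.1},{"linear":[0,0,0],"rot":[0,0,0],"hand":0},{"linear":[0,0,-0.3],"rot":[0,0,0],"hand":0},{"linear":[0,0,-0.9],"rot":[0,0,0],"hand":0},{"linear":[0,0,-0.9],"rot":[0,0,0],"hand":0},{"linear":[0,0,-0.9],"rot":[0,0,0],"hand":0},{"linear":[0,0,-0.9],"rot":[0,0,0],"hand":0},{"linear":[0,0,0],"rot":[0,0,0],"hand":0}]'

```text
time_s: 24.28
ee_pos: [0.6051, 0.1842, 0.3064]
tcp_rot: [0.707, 0.707, 0.002, 0.001]
contact_force: [0.1, -0.2, -0.2]
grip_width: 0.0425
grasp_force: 0.0
```

```bash
python3 - <<'E'
from h import *
save("wrist","w7")
s=arm.read_state();e=s["ee_pos"];print(e,s["grip_width"])
for l,zz in (("lid",.179),("beaker",.151)):
    for b in arm.boxes_of("wrist",l)[:2]: print(l,round(b["conf"],2),toworld("wrist",b["position"]).round(3))
    o=outline("wrist",l,zz)
    if o: print(l,round(o[1],2),*circ(o[0]))
E
```

```text
[0.60493644 0.18418479 0.30465127] 0.042670838250219376
lid 0.82 [0.607 0.186 0.176]
lid 0.61 [0.6029 0.1841 0.0335] [0.6028 0.1842 0.034 ]
beaker 0.7 [0.426 0.158 0.084]
beaker 0.55 [0.6   0.214 0.148]
beaker 0.84 [0.6011 0.186  0.037 ] [0.6006 0.1876 0.0376]
```

View pics/w7.png

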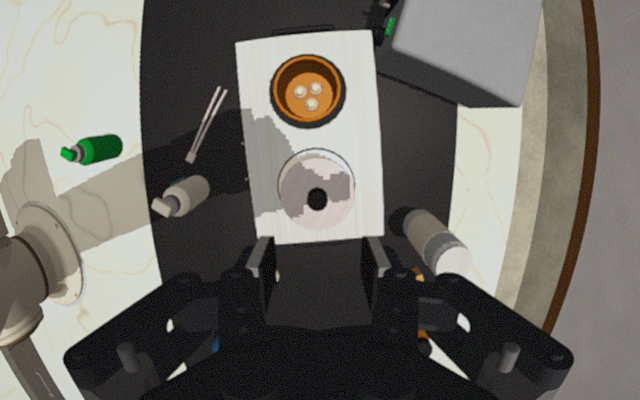

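The lid is seated level on the beaker at (317,188). I turn the tool a quarter turn so the fingers close along y, then go to the cup.

Emit:
drive_tool --steps '[{"linear":[0,0,0],"rot":[0,0,-0.935],"hand":1},{"linear":[0,0,0],"rot":[0,0,-0.935],"hand":1},{"linear":[0,0,0],"rot":[0,0,-0.935],"hand":1},{"linear":[0,0,0],"rot":[0,0,-0.935],"hand":1},{"linear":[0,0,0],"rot":[0,0,-0.935],"hand":1},{"linear":[0,0,0],"rot":[0,0,-0.935],"hand":1},{"linear":[0,0,0],"rot":[0,0,-0.935],"hand":1}]'

```text
time_s: 25.4
ee_pos: [0.6043, 0.184, 0.3028]
tcp_rot: [0.381, 0.925, -0.0, -0.001]
contact_force: [0.1, -0.2, 0.3]
grip_width: 0.0852
grasp_force: 0.0
```

Emit:
drive_tool --steps '[{"linear":[0,0,0],"rot":[0,0,-0.935],"hand":1},{"linear":[0,0,0],"rot":[0,0,-0.935],"hand":1},{"linear":[0,0,0],"rot":[0,0,-0.935],"hand":1},{"linear":[0,0,0],"rot":[0,0,-0.935],"hand":1},{"linear":[0,0,0],"rot":[0,0,-0.935],"hand":1},{"linear":[0,0,0],"rot":[0,0,-0.935],"hand":1},{"linear":[0,0,0],"rot":[0,0,-0.935],"hand":1}]'

```text
time_s: 26.28
ee_pos: [0.6043, 0.184, 0.3028]
tcp_rot: [-0.002, 1.0, -0.0, -0.001]
contact_force: [-0.1, 0.0, -0.3]
grip_width: 0.0853
grasp_force: 0.0
```

Emit:
drive_tool --steps '[{"linear":[0.4,-0.97,0],"rot":[0,0,0],"hand":1},{"linear":[0.5,-0.97,0],"rot":[0,0,0],"hand":1},{"linear":[0.5,-0.97,0],"rot":[0,0,0],"hand":1},{"linear":[0.5,-0.97,0],"rot":[0,0,0],"hand":1},{"linear":[0.6,-0.97,0],"rot":[0,0,0],"hand":1},{"linear":[0.6,-0.97,0],"rot":[0,0,0],"hand":1},{"linear":[0.6,-0.97,0.3],"rot":[0,0,0],"hand":1},{"linear":[0.6,-0.97,0.3],"rot":[0,0,0],"hand":1}]'

```text
time_s: 27.28
ee_pos: [0.4747, -0.0496, 0.2847]
tcp_rot: [-0.0, 1.0, 0.0, -0.0]
contact_force: [-0.2, -0.9, 0.8]
grip_width: 0.0856
grasp_force: 0.0
```

Emit:
drive_tool --steps '[{"linear":[0.6,-0.97,0.4],"rot":[0,0,0],"hand":1},{"linear":[0.6,-0.97,0.4],"rot":[0,0,0],"hand":1},{"linear":[0.6,-0.97,0.4],"rot":[0,0,0],"hand":1},{"linear":[0.6,-0.97,0.4],"rot":[0,0,0],"hand":1},{"linear":[0.6,-0.97,0.4],"rot":[0,0,0],"hand":1},{"linear":[0.6,-0.97,0.4],"rot":[0,0,0],"hand":1},{"linear":[0.6,-0.97,0.4],"rot":[0,0,0],"hand":1},{"linear":[0.5,-0.97,0.2],"rot":[0,0,0],"hand":1},{"linear":[0,0,0],"rot":[0,0,0],"hand":1},{"linear":[0,0,0],"rot":[0,0,0],"hand":1}]'

```text
time_s: 28.52
ee_pos: [0.3347, -0.2813, 0.1953]
tcp_rot: [-0.0, 1.0, 0.0, -0.0]
contact_force: [-0.2, -0.2, -0.3]
grip_width: 0.0855
grasp_force: 0.0
```

```bash
python3 - <<'E'
from h import *
save("wrist","w8");arm.capture("top")
s=arm.read_state();e=s["ee_pos"];print(e,s["tcp_rot"],s["grip_width"],s["joint_pos"].round(2))
for c in("wrist","top"):
 for l,zz in (("cup",.042),("blower",.023),("tray",.016),("bath",.14)):
    for b in arm.boxes_of(c,l)[:2]: print(c,l,round(b["conf"],2),toworld(c,b["position"]).round(3))
    o=outline(c,l,zz)
    if o: print(c,l,round(o[1],2),*(circ(o[0]) if l in("cup","blower") else rect(o[0])))
# bath cover corners from w1 and jar from w2
class F: pass
import h
def fake(pos): 
    return {"camera_matrix":arm.camera_model("wrist")["camera_matrix"],"position":pos,"rotation":[-.130068,0,-.00026,.991505]}
o_=arm.camera_model;K=fake(0)["camera_matrix"]
def rp(pos,uv,z):
    uv=np.array(uv,float);x=(uv[:,0]-K[0,2])/K[0,0];y=(uv[:,1]-K[1,2])/K[1,1];r=np.hypot(x,y)
    d=np.c_[x/r*np.sin(r),-y/r*np.sin(r),-np.cos(r)]@R.from_quat([-.130068,0,-.00026,.991505]).as_matrix().T
    return (pos+d*((z-pos[2])/d[:,2])[:,None])[:,:2]
p=rp(np.array([.5999,.2462,.4343]),[(238,35),(383,22),(393,238),(261,248)],.14);print("cover",p.round(3),p.mean(0))
print("brown",rp(np.array([.5999,.2462,.4343]),[(313,85)],.173))
print("jar",rp(np.array([.4405,.0707,.3538]),[(397,180),(380,175)],.03))
E
```

```text
[ 0.33512809 -0.28110687  0.19563915] [-7.30745373e-04  9.99999731e-01  2.34050055e-05  6.66437855e-05] 0.08493281537214492 [-0.7  -0.19 -0.16  1.6   0.   -0.7 ]
wrist cup 0.68 [ 0.336 -0.279  0.01 ]
wrist cup 0.57 [ 0.3338 -0.2815  0.0297] [ 0.3334 -0.2808  0.0306]
wrist blower 0.56 [ 0.408 -0.133  0.03 ]
wrist blower 0.54 [0.537 0.165 0.094]
wrist blower 0.66 [ 0.4321 -0.1412  0.024 ] [ 0.4228 -0.1345  0.0234]
wrist tray 0.52 [ 0.544 -0.18   0.01 ]
wrist tray 0.7 [1013.6  796.3] ((455.4688415527344, 111.06309509277344), 64.21980285644531)
wrist bath 0.86 [0.536 0.164 0.092]
wrist bath 0.88 [497.6 114.4] ((323.5401916503906, 119.66690063476562), 51.22642517089844)
top cup 0.49 [ 0.322 -0.283  0.007]
top cup 0.42 [ 0.432 -0.14   0.045]
top blower 0.5 [ 0.43  -0.142  0.042]
top blower 0.53 [ 0.4365 -0.1451  0.0232] [ 0.4364 -0.1449  0.0236]
top tray 0.98 [ 0.609 -0.226  0.003]
top tray 0.72 [ 602.5 -224.3] ((112.18839263916016, 159.75967407226562), 2.467515707015991)
top bath 0.82 [0.572 0.223 0.136]
top bath 0.67 [586.3 217.8] ((168.8239288330078, 250.6072540283203), 4.3114824295043945)
cover [[0.523 0.332]
 [0.662 0.344]
 [0.678 0.126]
 [0.54  0.115]] [0.60097505 0.22937614]
brown [[0.59583984 0.27500529]]
jar [[0.52657804 0.00651205]
 [0.50726885 0.01182561]]
```

View pics/w8.png

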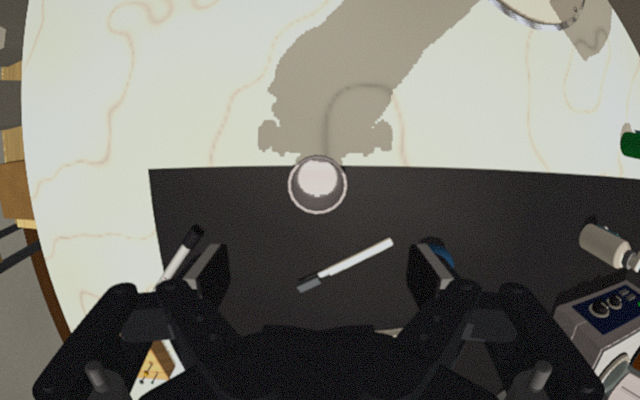

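The cup is at (317,184), directly under the tool.

Emit:
drive_tool --steps '[{"linear":[0.04,0,0.9],"rot":[0,0,0],"hand":1},{"linear":[0,0,0.9],"rot":[0,0,0],"hand":1},{"linear":[0,0,0.9],"rot":[0,0,0],"hand":1},{"linear":[0,0,0.9],"rot":[0,0,0],"hand":1},{"linear":[0,0,0.9],"rot":[0,0,0],"hand":1},{"linear":[0,0,0.9],"rot":[0,0,0],"hand":1},{"linear":[0,0,0.5],"rot":[0,0,0],"hand":1},{"linear":[0,0,0.3],"rot":[0,0,0],"hand":1},{"linear":[0,0,0],"rot":[0,0,0],"hand":1}]'

```text
time_s: 30.55
ee_pos: [0.3336, -0.2817, 0.0096]
tcp_rot: [-0.0, 1.0, 0.0, -0.0]
contact_force: [0.1, 0.7, -0.4]
grip_width: 0.085
grasp_force: 0.0
```

Emit:
drive_tool --force 25 --steps '[{"linear":[0,0,0],"rot":[0,0,0],"hand":0.6},{"linear":[0,0,0],"rot":[0,0,0],"hand":0.4},{"linear":[0,0,0],"rot":[0,0,0],"hand":0.2},{"linear":[0,0,0],"rot":[0,0,0],"hand":0},{"linear":[0,0,0],"rot":[0,0,0],"hand":-0.3},{"linear":[0,0,0],"rot":[0,0,0],"hand":-0.3}]'

```text
time_s: 31.3
ee_pos: [0.334, -0.282, 0.0106]
tcp_rot: [-0.0, 1.0, -0.0, 0.001]
contact_force: [-1.4, 0.7, 5.7]
grip_width: 0.0576
grasp_force: 26.0
```

Emit:
drive_tool --steps '[{"linear":[0,0,-0.3],"rot":[0,0,0],"hand":-0.3},{"linear":[0,0,-0.9],"rot":[0,0,0],"hand":-0.3},{"linear":[0,0,-0.9],"rot":[0,0,0],"hand":-0.3},{"linear":[0,0,-0.9],"rot":[0,0,0],"hand":-0.3},{"linear":[0,0,-0.9],"rot":[0,0,0],"hand":-0.3},{"linear":[0,0,0],"rot":[0,0,0],"hand":-0.3}]'

```text
time_s: 32.05
ee_pos: [0.3345, -0.2824, 0.129]
tcp_rot: [-0.0, 1.0, -0.001, 0.001]
contact_force: [-0.1, 0.3, -0.5]
grip_width: 0.0575
grasp_force: 27.0
```

Emit:
drive_tool --steps '[{"linear":[-0.5,0.5,0],"rot":[0,0,0],"hand":-0.3},{"linear":[-0.95,1,0],"rot":[0,0,0],"hand":-0.3},{"linear":[-0.95,1,0],"rot":[0,0,0],"hand":-0.3},{"linear":[-0.95,1,0],"rot":[0,0,0],"hand":-0.3},{"linear":[-0.95,1,0],"rot":[0,0,0],"hand":-0.3},{"linear":[-0.95,1,0],"rot":[0,0,0],"hand":-0.3},{"linear":[-0.95,1,0],"rot":[0,0,0],"hand":-0.3},{"linear":[-0.95,1,0],"rot":[0,0,0],"hand":-0.3},{"linear":[-0.95,1,0],"rot":[0,0,0],"hand":-0.3},{"linear":[-0.83,0.8,0],"rot":[0,0,0],"hand":-0.3}]'

```text
time_s: 33.3
ee_pos: [0.6019, -0.0012, 0.1254]
tcp_rot: [-0.001, 1.0, 0.0, -0.001]
contact_force: [0.4, -0.8, -1.1]
grip_width: 0.0575
grasp_force: 27.0
```

Emit:
drive_tool --steps '[{"linear":[0,0,0],"rot":[0,0,0],"hand":-0.3},{"linear":[0,0,0],"rot":[0,0,0],"hand":-0.3}]'

```text
time_s: 33.55
ee_pos: [0.6007, -0.0027, 0.1257]
tcp_rot: [-0.0, 1.0, -0.0, -0.001]
contact_force: [-0.6, 0.2, 0.4]
grip_width: 0.0574
grasp_force: 27.0
```

Lower to TCP z about 0.0105.

Emit:
drive_tool --steps '[{"linear":[0,0,0.4],"rot":[0,0,0],"hand":-0.3},{"linear":[0,0,0.7],"rot":[0,0,0],"hand":-0.3},{"linear":[0,0,0.7],"rot":[0,0,0],"hand":-0.3},{"linear":[0,0,0.7],"rot":[0,0,0],"hand":-0.3},{"linear":[0,0,0.7],"rot":[0,0,0],"hand":-0.3},{"linear":[0,0,0.4],"rot":[0,0,0],"hand":-0.3},{"linear":[0,0,0.1],"rot":[0,0,0],"hand":-0.3},{"linear":[0,0,0],"rot":[0,0,0],"hand":-0.3},{"linear":[0,0,0.05],"rot":[0,0,0],"hand":-0.3},{"linear":[0,0,0],"rot":[0,0,0],"hand":-0.3}]'

```text
time_s: 34.8
ee_pos: [0.6016, -0.0025, 0.0145]
tcp_rot: [-0.0, 1.0, 0.0, 0.0]
contact_force: [0.6, 0.5, -0.0]
grip_width: 0.0576
grasp_force: 27.0
```

Emit:
drive_tool --steps '[{"linear":[0,0,0.06],"rot":[0,0,0],"hand":-0.3},{"linear":[0,0,0.06],"rot":[0,0,0],"hand":-0.3},{"linear":[0,0,0.03],"rot":[0,0,0],"hand":-0.3},{"linear":[0,0,0],"rot":[0,0,0],"hand":-0.3}]'

```text
time_s: 35.3
ee_pos: [0.6015, -0.0025, 0.0106]
tcp_rot: [-0.0, 1.0, 0.0, 0.0]
contact_force: [-4.7, -0.4, 7.6]
grip_width: 0.0578
grasp_force: 27.5
```

Emit:
drive_tool --steps '[{"linear":[0,0,0],"rot":[0,0,0],"hand":0.45},{"linear":[0,0,0],"rot":[0,0,0],"hand":0.6},{"linear":[0,0,0],"rot":[0,0,0],"hand":0.8},{"linear":[0,0,0],"rot":[0,0,0],"hand":0.8},{"linear":[0,0,-0.4],"rot":[0,0,0],"hand":0.8},{"linear":[0,0,-1],"rot":[0,0,0],"hand":0.8},{"linear":[0,0,-1],"rot":[0,0,0],"hand":0.8},{"linear":[0,0,-1],"rot":[0,0,0],"hand":0.8},{"linear":[0,0,-1],"rot":[0,0,0],"hand":0.8}]'

```text
time_s: 36.42
ee_pos: [0.6014, -0.0025, 0.1436]
tcp_rot: [-0.0, 1.0, -0.0, 0.0]
contact_force: [0.1, -0.0, -0.2]
grip_width: 0.0768
grasp_force: 0.0
```

Emit:
drive_tool --steps '[{"linear":[0.93,-0.78,-0.4],"rot":[0,0,0],"hand":1},{"linear":[0.93,-0.78,-0.5],"rot":[0,0,0],"hand":1},{"linear":[0.93,-0.78,-0.5],"rot":[0,0,0],"hand":1},{"linear":[0.93,-0.78,-0.4],"rot":[0,0,0],"hand":1},{"linear":[0.93,-0.78,0],"rot":[0,0,0],"hand":1},{"linear":[0.93,-0.78,0],"rot":[0,0,0],"hand":1},{"linear":[0,0,0],"rot":[0,0,0],"hand":1},{"linear":[0,0,0],"rot":[0,0,0],"hand":1}]'

```text
time_s: 37.42
ee_pos: [0.4344, -0.143, 0.1963]
tcp_rot: [-0.0, 1.0, -0.0, 0.001]
contact_force: [-0.1, -0.2, 0.3]
grip_width: 0.0851
grasp_force: 0.0
```

```bash
python3 - <<'E'
from h import *
save("wrist","w9");arm.capture("top")
s=arm.read_state();e=s["ee_pos"];print(e,s["tcp_rot"].round(3),s["grip_width"],s["joint_pos"].round(2))
for c in("wrist","top"):
 for l,zz in (("blower",.023),("cup",.042)):
    for b in arm.boxes_of(c,l)[:2]: print(c,l,round(b["conf"],2),toworld(c,b["position"]).round(3))
    o=outline(c,l,zz)
    if o: print(c,l,round(o[1],2),*circ(o[0]))
E
```

```text
[ 0.43457921 -0.1426147   0.19578027] [-0.001  1.     0.     0.   ] 0.0855431532428421 [-0.32 -0.14 -0.12  1.6   0.   -0.32]
wrist blower 0.69 [ 0.4335 -0.1423  0.0243] [ 0.4334 -0.1422  0.0247]
wrist cup 0.49 [ 0.589 -0.021  0.029]
wrist cup 0.16 [0.415 0.139 0.073]
wrist cup 0.47 [ 0.5822 -0.0339  0.0132] [ 0.5817 -0.0327  0.0172]
top cup 0.69 [ 0.612 -0.001  0.007]
top cup 0.8 [ 0.6016 -0.0035  0.0293] [ 0.6012 -0.0035  0.0303]
```

View pics/w9.png

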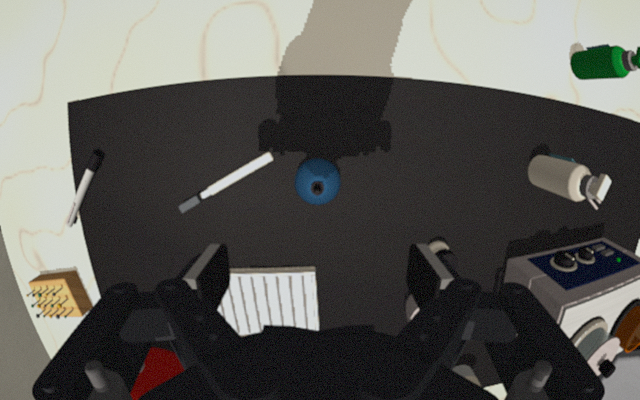

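The blower is at (317,182) under the tool, and the marker at (240,175) is clear of the fingers. The cup is placed at (.601,-.003).

Emit:
drive_tool --steps '[{"linear":[0.03,0,0.9],"rot":[0,0,0],"hand":0.7},{"linear":[0,0,0.9],"rot":[0,0,0],"hand":0.7},{"linear":[0,0,0.9],"rot":[0,0,0],"hand":0.6},{"linear":[0,0,0.9],"rot":[0,0,0],"hand":0.6},{"linear":[0,0,0.9],"rot":[0,0,0],"hand":0.6},{"linear":[0,0,0.9],"rot":[0,0,0],"hand":0.6},{"linear":[0,0,0.6],"rot":[0,0,0],"hand":0.6},{"linear":[0,0,0.33],"rot":[0,0,0],"hand":0.6},{"linear":[0,0,0],"rot":[0,0,0],"hand":0.6}]'

```text
time_s: 39.05
ee_pos: [0.433, -0.143, 0.0055]
tcp_rot: [-0.0, 1.0, 0.0, -0.0]
contact_force: [0.3, -0.8, -0.5]
grip_width: 0.068
grasp_force: 0.0
```

Emit:
drive_tool --force 25 --steps '[{"linear":[0,0,0],"rot":[0,0,0],"hand":0.3},{"linear":[0,0,0],"rot":[0,0,0],"hand":0.2},{"linear":[0,0,0],"rot":[0,0,0],"hand":0.1},{"linear":[0,0,0],"rot":[0,0,0],"hand":-0.1},{"linear":[0,0,0],"rot":[0,0,0],"hand":-0.4},{"linear":[0,0,0],"rot":[0,0,0],"hand":-0.4}]'

```text
time_s: 39.8
ee_pos: [0.4337, -0.1432, 0.0066]
tcp_rot: [-0.0, 1.0, -0.0, 0.001]
contact_force: [-2.0, 0.8, 6.4]
grip_width: 0.0469
grasp_force: 24.7
```

Emit:
drive_tool --steps '[{"linear":[0,0,-0.3],"rot":[0,0,0],"hand":-0.4},{"linear":[0,0,-0.9],"rot":[0,0,0],"hand":-0.4},{"linear":[0,0,-0.9],"rot":[0,0,0],"hand":-0.4},{"linear":[0,0,-0.9],"rot":[0,0,0],"hand":-0.4},{"linear":[0,0,-0.4],"rot":[0,0,0],"hand":-0.4}]'

```text
time_s: 40.42
ee_pos: [0.4337, -0.1432, 0.1094]
tcp_rot: [-0.0, 1.0, -0.0, 0.001]
contact_force: [-0.3, -0.4, -0.2]
grip_width: 0.0466
grasp_force: 25.9
```

Emit:
drive_tool --steps '[{"linear":[-0.4,-0.2,0],"rot":[0,0,0],"hand":-0.4},{"linear":[-0.9,-0.43,0],"rot":[0,0,0],"hand":-0.4},{"linear":[-0.9,-0.43,0],"rot":[0,0,0],"hand":-0.4},{"linear":[-0.9,-0.43,0],"rot":[0,0,0],"hand":-0.4},{"linear":[-0.9,-0.43,0],"rot":[0,0,0],"hand":-0.4},{"linear":[-0.9,-0.43,0],"rot":[0,0,0],"hand":-0.4},{"linear":[-0.6,-0.3,0],"rot":[0,0,0],"hand":-0.4},{"linear":[-0.1,0,0],"rot":[0,0,0],"hand":-0.4},{"linear":[0,0,0],"rot":[0,0,0],"hand":-0.4}]'

```text
time_s: 41.55
ee_pos: [0.6008, -0.2222, 0.1064]
tcp_rot: [-0.0, 1.0, 0.0, -0.001]
contact_force: [-0.8, 0.0, -0.6]
grip_width: 0.0465
grasp_force: 25.9
```

Emit:
drive_tool --steps '[{"linear":[0,0,0.4],"rot":[0,0,0],"hand":-0.4},{"linear":[0,0,0.7],"rot":[0,0,0],"hand":-0.4},{"linear":[0,0,0.7],"rot":[0,0,0],"hand":-0.4},{"linear":[0,0,0.6],"rot":[0,0,0],"hand":-0.4},{"linear":[0,0,0.4],"rot":[0,0,0],"hand":-0.4},{"linear":[0,0,0.1],"rot":[0,0,0],"hand":-0.4},{"linear":[0,0,0],"rot":[0,0,0],"hand":-0.4},{"linear":[0,0,0],"rot":[0,0,0],"hand":-0.4}]'

```text
time_s: 42.55
ee_pos: [0.6017, -0.2226, 0.0215]
tcp_rot: [-0.0, 1.0, -0.0, 0.001]
contact_force: [0.4, -0.3, -0.7]
grip_width: 0.0466
grasp_force: 25.9
```

Emit:
drive_tool --steps '[{"linear":[0,0,0.1],"rot":[0,0,0],"hand":-0.4},{"linear":[0,0,0.1],"rot":[0,0,0],"hand":-0.4},{"linear":[0,0,0],"rot":[0,0,0],"hand":-0.4}]'

```text
time_s: 42.92
ee_pos: [0.601, -0.2224, 0.0143]
tcp_rot: [-0.0, 1.0, 0.0, -0.0]
contact_force: [0.6, -0.2, -1.1]
grip_width: 0.0471
grasp_force: 25.9
```

Emit:
drive_tool --steps '[{"linear":[0,0,0.07],"rot":[0,0,0],"hand":-0.4},{"linear":[0,0,0.07],"rot":[0,0,0],"hand":-0.4},{"linear":[0,0,0],"rot":[0,0,0],"hand":-0.4}]'

```text
time_s: 43.3
ee_pos: [0.6013, -0.2225, 0.0107]
tcp_rot: [-0.0, 1.0, -0.0, 0.0]
contact_force: [-0.7, 0.6, 2.3]
grip_width: 0.0469
grasp_force: 26.1
```

Emit:
drive_tool --steps '[{"linear":[0,0,0],"rot":[0,0,0],"hand":0.2},{"linear":[0,0,0],"rot":[0,0,0],"hand":0.4},{"linear":[0,0,0],"rot":[0,0,0],"hand":0.5},{"linear":[0,0,-0.4],"rot":[0,0,0],"hand":0.5},{"linear":[0,0,-1],"rot":[0,0,0],"hand":0.5},{"linear":[0,0,-1],"rot":[0,0,0],"hand":0.5},{"linear":[0,0,-1],"rot":[0,0,0],"hand":0.5},{"linear":[0,0,-1],"rot":[0,0,0],"hand":0.5}]'

```text
time_s: 44.3
ee_pos: [0.6012, -0.2224, 0.1445]
tcp_rot: [-0.0, 1.0, -0.0, 0.0]
contact_force: [0.6, -0.1, 0.4]
grip_width: 0.0638
grasp_force: 0.0
```

Emit:
drive_tool --steps '[{"linear":[0.4,0.9,-0.9],"rot":[0,0,0],"hand":0.5},{"linear":[0.5,0.95,-0.9],"rot":[0,0,0],"hand":0.5},{"linear":[0.5,0.95,-0.9],"rot":[0,0,0],"hand":0.5},{"linear":[0.5,0.95,-0.9],"rot":[0,0,0],"hand":0.5},{"linear":[0.5,0.95,0],"rot":[0,0,0],"hand":0.5},{"linear":[0.5,0.95,0],"rot":[0,0,0],"hand":0.5},{"linear":[0.5,0.95,0],"rot":[0,0,0],"hand":0.5}]'

```text
time_s: 45.18
ee_pos: [0.4984, -0.0236, 0.2516]
tcp_rot: [-0.0, 1.0, -0.0, 0.001]
contact_force: [0.6, -0.0, -0.4]
grip_width: 0.0638
grasp_force: 0.0
```

Emit:
drive_tool --steps '[{"linear":[0.5,0.95,0],"rot":[0,0,0],"hand":0.5},{"linear":[0.5,0.95,0],"rot":[0,0,0],"hand":0.5},{"linear":[0.5,0.95,0],"rot":[0,0,0],"hand":0.5},{"linear":[0.5,0.95,0],"rot":[0,0,0],"hand":0.5},{"linear":[0.4,0.95,0],"rot":[0,0,0],"hand":0.5},{"linear":[0.4,0.97,0],"rot":[0,0,0],"hand":0.5},{"linear":[0,0,0],"rot":[0,0,0],"hand":0.5},{"linear":[0,0,0],"rot":[0,0,0],"hand":0.5}]'

```text
time_s: 46.18
ee_pos: [0.4151, 0.1468, 0.2511]
tcp_rot: [-0.001, 1.0, 0.0, 0.0]
contact_force: [-1.4, 0.1, -0.6]
grip_width: 0.0641
grasp_force: 0.0
```

```bash
python3 - <<'E'
from h import *
save("wrist","w10");arm.capture("top")
s=arm.read_state();e=s["ee_pos"];print(e,s["tcp_rot"].round(3),s["grip_width"],s["joint_pos"].round(2))
for c in("wrist","top"):
 for l,zz in (("bottle",.083),("blower",.023),("cup",.042)):
    for b in arm.boxes_of(c,l)[:2]: print(c,l,round(b["conf"],2),toworld(c,b["position"]).round(3))
    o=outline(c,l,zz)
    if o: print(c,l,round(o[1],2),*circ(o[0]))
E
```

```text
[0.41524617 0.146481   0.25080352] [0. 1. 0. 0.] 0.06436590918535404 [ 0.34 -0.17 -0.03  1.71 -0.    0.34]
wrist bottle 0.74 [0.274 0.216 0.087]
wrist bottle 0.68 [0.408 0.15  0.092]
wrist bottle 0.81 [0.2643 0.2237 0.0309] [0.2649 0.2245 0.0374]
wrist blower 0.59 [ 0.59  -0.206  0.039]
wrist blower 0.68 [ 0.6147 -0.2394  0.0437] [ 0.6136 -0.2381  0.0582]
top blower 0.81 [ 0.597 -0.216  0.049]
top blower 0.64 [ 0.6042 -0.2243  0.025 ] [ 0.6036 -0.225   0.0258]
top cup 0.71 [ 0.609 -0.003  0.011]
top cup 0.58 [ 0.6003 -0.0027  0.0281] [ 0.6001 -0.0024  0.0291]
```

View pics/w10.png

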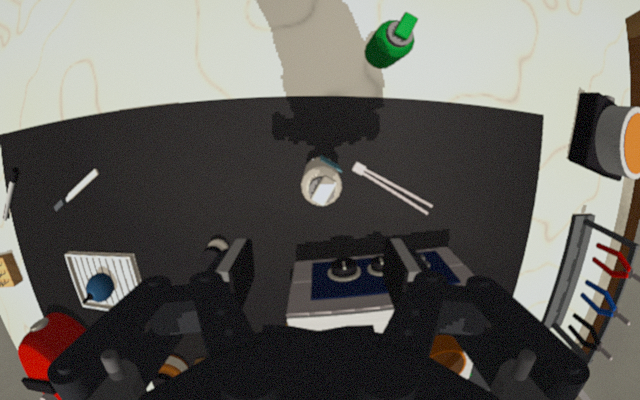

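The bottle is at (321,182) under the tool, and the blower stands in the tray at (98,288). I check the bottle's centre and the kettle's clearance around the target.

```bash
python3 - <<'E'
from h import *
for k in (0,1):
    o=outline("wrist","bottle",.083,k)
    if o: print(k,*circ(o[0]))
print("shoulder",onplane("wrist",[(321,186),(302,184),(341,184)],.083).round(4))
print("body base low edge",onplane("wrist",[(321,160)],.0).round(4))
print("kettle base scene",onplane("scene",[(62,262),(146,258),(105,283),(130,277)],0.005).round(3))
for z in(0,.05,.1):print("kettle top-view",z,onplane("top",[(466,123),(431,95),(440,112)],z).round(3)[:,:2].tolist())
E
```

```text
0 [0.264  0.2241 0.0309] [0.2646 0.2249 0.0374]
1 [0.4123 0.1518 0.0236] [0.4119 0.1515 0.0253]
shoulder [[0.4177 0.1514 0.083 ]
 [0.4155 0.1319 0.083 ]
 [0.4155 0.172  0.083 ]]
body base low edge [[0.4018 0.1522 0.    ]]
kettle base scene [[ 0.842 -0.511  0.005]
 [ 0.725 -0.338  0.005]
 [ 0.836 -0.35   0.005]
 [ 0.792 -0.316  0.005]]
kettle top-view 0 [[0.696, -0.416], [0.78, -0.319], [0.729, -0.343]]
kettle top-view 0.05 [[0.681, -0.401], [0.762, -0.307], [0.713, -0.33]]
kettle top-view 0.1 [[0.666, -0.386], [0.744, -0.296], [0.697, -0.318]]
```

Emit:
drive_tool --steps '[{"linear":[-0.03,0.15,0.8],"rot":[0,0,0],"hand":0.6},{"linear":[0,0,0.9],"rot":[0,0,0],"hand":0.6},{"linear":[0,0,0.9],"rot":[0,0,0],"hand":0.6},{"linear":[0,0,0.9],"rot":[0,0,0],"hand":0.6},{"linear":[0,0,0.9],"rot":[0,0,0],"hand":0.6},{"linear":[0,0,0.8],"rot":[0,0,0],"hand":0.6},{"linear":[0,0,0.7],"rot":[0,0,0],"hand":0.6},{"linear":[0,0,0.4],"rot":[0,0,0],"hand":0.6},{"linear":[0,0,0.2],"rot":[0,0,0],"hand":0.6},{"linear":[0,0,0],"rot":[0,0,0],"hand":0.6}]'

```text
time_s: 48.22
ee_pos: [0.4159, 0.1516, 0.0557]
tcp_rot: [-0.0, 1.0, 0.0, 0.0]
contact_force: [0.2, -0.8, 0.8]
grip_width: 0.0682
grasp_force: 0.0
```

Emit:
drive_tool --force 30 --steps '[{"linear":[0,0,0],"rot":[0,0,0],"hand":0.3},{"linear":[0,0,0],"rot":[0,0,0],"hand":0.15},{"linear":[0,0,0],"rot":[0,0,0],"hand":0.05},{"linear":[0,0,0],"rot":[0,0,0],"hand":-0.1},{"linear":[0,0,0],"rot":[0,0,0],"hand":-0.5},{"linear":[0,0,0],"rot":[0,0,0],"hand":-0.5}]'

```text
time_s: 48.98
ee_pos: [0.4162, 0.1514, 0.056]
tcp_rot: [-0.0, 1.0, -0.0, 0.0]
contact_force: [-1.0, -3.3, 5.2]
grip_width: 0.0407
grasp_force: 30.3
```

Emit:
drive_tool --steps '[{"linear":[0,0,-0.3],"rot":[0,0,0],"hand":-0.5},{"linear":[0,0,-0.9],"rot":[0,0,0],"hand":-0.5},{"linear":[0,0,-0.9],"rot":[0,0,0],"hand":-0.5},{"linear":[0,0,-0.9],"rot":[0,0,0],"hand":-0.5},{"linear":[0,0,-0.9],"rot":[0,0,0],"hand":-0.5},{"linear":[0,0,-0.5],"rot":[0,0,0],"hand":-0.5}]'

```text
time_s: 49.72
ee_pos: [0.4161, 0.1518, 0.1889]
tcp_rot: [-0.0, 1.0, 0.0, 0.0]
contact_force: [0.1, 0.1, -1.8]
grip_width: 0.0407
grasp_force: 30.9
```

Emit:
drive_tool --steps '[{"linear":[-0.2,-0.4,0],"rot":[0,0,0],"hand":-0.5},{"linear":[-0.38,-0.96,0],"rot":[0,0,0],"hand":-0.5},{"linear":[-0.38,-0.96,0],"rot":[0,0,0],"hand":-0.5},{"linear":[-0.38,-0.96,0],"rot":[0,0,0],"hand":-0.5},{"linear":[-0.38,-0.96,0],"rot":[0,0,0],"hand":-0.5},{"linear":[-0.38,-0.96,0],"rot":[0,0,0],"hand":-0.5},{"linear":[-0.38,-0.96,0],"rot":[0,0,0],"hand":-0.5},{"linear":[-0.38,-0.96,0],"rot":[0,0,0],"hand":-0.5},{"linear":[-0.38,-0.96,0],"rot":[0,0,0],"hand":-0.5}]'

```text
time_s: 50.85
ee_pos: [0.513, -0.0926, 0.1859]
tcp_rot: [-0.0, 1.0, 0.0, -0.001]
contact_force: [0.8, 0.3, -1.4]
grip_width: 0.0411
grasp_force: 30.9
```

Emit:
drive_tool --steps '[{"linear":[-0.38,-0.96,0],"rot":[0,0,0],"hand":-0.5},{"linear":[-0.38,-0.96,0],"rot":[0,0,0],"hand":-0.5},{"linear":[-0.38,-0.96,0],"rot":[0,0,0],"hand":-0.5},{"linear":[-0.38,-0.96,0],"rot":[0,0,0],"hand":-0.5},{"linear":[-0.38,-0.96,0],"rot":[0,0,0],"hand":-0.5},{"linear":[-0.38,-0.96,0],"rot":[0,0,0],"hand":-0.5},{"linear":[-0.38,-0.96,0],"rot":[0,0,0],"hand":-0.5},{"linear":[-0.38,-0.96,0],"rot":[0,0,0],"hand":-0.5},{"linear":[0,0,0],"rot":[0,0,0],"hand":-0.5},{"linear":[0,0,0],"rot":[0,0,0],"hand":-0.5}]'

```text
time_s: 52.1
ee_pos: [0.6039, -0.3213, 0.1861]
tcp_rot: [-0.0, 1.0, 0.001, -0.001]
contact_force: [-0.2, -0.5, -1.9]
grip_width: 0.041
grasp_force: 31.0
```

```bash
python3 - <<'E'
from h import *
save("wrist","w11")
s=arm.read_state();e=s["ee_pos"];print(e,s["grip_width"],s["joint_pos"].round(2))
for l,zz in (("tray",.016),("blower",.023)):
    for b in arm.boxes_of("wrist",l)[:1]: print(l,round(b["conf"],2),toworld("wrist",b["position"]).round(3))
    o=outline("wrist",l,zz)
    if o: print(l,round(o[1],2),*rect(o[0]),o[0].min(0),o[0].max(0))
E
```

```text
[ 0.60400152 -0.32085638  0.18670772] 0.04106017346268472 [-0.49  0.42  0.48  1.64  0.   -0.49]
tray 0.81 [ 0.595 -0.232  0.008]
tray 0.95 [ 602.5 -222.5] ((111.59288024902344, 162.0088348388672), 3.075704574584961) [ 0.54337793 -0.30611902] [ 0.66029681 -0.13945317]
blower 0.78 [ 0.595 -0.225  0.049]
```

View pics/w11.png

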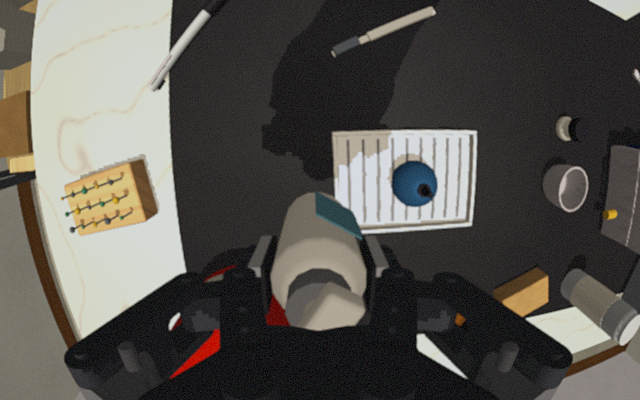

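The bottle is held upright, the tray sits at (405,180) with the blower standing in it, and the kettle is at lower left, clear. That was the last picture allowed.

Emit:
drive_tool --steps '[{"linear":[-0.15,-0.5,0],"rot":[0,0,0],"hand":-0.5},{"linear":[0,0,0.5],"rot":[0,0,0],"hand":-0.5},{"linear":[0,0,0.7],"rot":[0,0,0],"hand":-0.5},{"linear":[0,0,0.7],"rot":[0,0,0],"hand":-0.5},{"linear":[0,0,0.7],"rot":[0,0,0],"hand":-0.5},{"linear":[0,0,0.7],"rot":[0,0,0],"hand":-0.5},{"linear":[0,0,0.5],"rot":[0,0,0],"hand":-0.5},{"linear":[0,0,0.2],"rot":[0,0,0],"hand":-0.5},{"linear":[0,0,0],"rot":[0,0,0],"hand":-0.5}]'

```text
time_s: 53.48
ee_pos: [0.6089, -0.3359, 0.0673]
tcp_rot: [-0.0, 1.0, 0.0, -0.0]
contact_force: [-0.3, -0.5, -2.1]
grip_width: 0.0406
grasp_force: 31.0
```

Emit:
drive_tool --steps '[{"linear":[0,0,0.15],"rot":[0,0,0],"hand":-0.5},{"linear":[0,0,0.1],"rot":[0,0,0],"hand":-0.5},{"linear":[0,0,0.07],"rot":[0,0,0],"hand":-0.5},{"linear":[0,0,0.05],"rot":[0,0,0],"hand":-0.5},{"linear":[0,0,0],"rot":[0,0,0],"hand":-0.5}]'

```text
time_s: 54.1
ee_pos: [0.609, -0.3361, 0.0563]
tcp_rot: [-0.0, 1.0, 0.0, -0.0]
contact_force: [-0.1, 0.6, -2.4]
grip_width: 0.0409
grasp_force: 31.1
```

Emit:
drive_tool --steps '[{"linear":[0,0,0.05],"rot":[0,0,0],"hand":-0.5},{"linear":[0,0,0.03],"rot":[0,0,0],"hand":-0.5},{"linear":[0,0,0],"rot":[0,0,0],"hand":-0.5}]'

```text
time_s: 54.48
ee_pos: [0.6096, -0.3363, 0.056]
tcp_rot: [-0.0, 1.0, -0.0, 0.001]
contact_force: [-1.5, 1.2, 8.3]
grip_width: 0.0409
grasp_force: 31.7
```

Emit:
drive_tool --steps '[{"linear":[0,0,0],"rot":[0,0,0],"hand":0.1},{"linear":[0,0,0],"rot":[0,0,0],"hand":0.3},{"linear":[0,0,0],"rot":[0,0,0],"hand":0.5},{"linear":[0,0,-0.4],"rot":[0,0,0],"hand":0.5},{"linear":[0,0,-0.9],"rot":[0,0,0],"hand":0.5},{"linear":[0,0,-1],"rot":[0,0,0],"hand":0.5},{"linear":[0,0,-1],"rot":[0,0,0],"hand":0.5},{"linear":[0,0,-1],"rot":[0,0,0],"hand":0.5},{"linear":[0,0,-1],"rot":[0,0,0],"hand":0.5},{"linear":[0,0,-1],"rot":[0,0,0],"hand":0.5}]'

```text
time_s: 55.72
ee_pos: [0.6089, -0.336, 0.245]
tcp_rot: [-0.0, 1.0, -0.0, 0.0]
contact_force: [-0.1, -1.0, 0.2]
grip_width: 0.0643
grasp_force: 0.0
```

Emit:
drive_tool --steps '[{"linear":[1,0.8,0],"rot":[0,0,0],"hand":0.5},{"linear":[1,0.8,0],"rot":[0,0,0],"hand":0.5},{"linear":[1,0.8,0],"rot":[0,0,0],"hand":0.5},{"linear":[1,0.8,0],"rot":[0,0,0],"hand":0.5},{"linear":[1,0.8,0],"rot":[0,0,0],"hand":0.5},{"linear":[1,0.8,0],"rot":[0,0,0],"hand":0.5},{"linear":[0,0,0],"rot":[0,0,0],"hand":0.5},{"linear":[0,0,0],"rot":[0,0,0],"hand":0.5}]'

```text
time_s: 56.72
ee_pos: [0.4293, -0.1924, 0.2438]
tcp_rot: [-0.0, 1.0, -0.0, 0.001]
contact_force: [-0.2, 0.2, -0.8]
grip_width: 0.0642
grasp_force: 0.0
```

```bash
python3 - <<'E'
from h import *
s=arm.read_state();print(s["ee_pos"])
for c in("top","scene","wrist"):
  save(c,"end_"+c)
  for l in "beaker lid cup blower bottle".split():
    for b in arm.boxes_of(c,l)[:2]: print(c,l,round(b["conf"],2),toworld(c,b["position"]).round(3))
  for l,zz in (("bottle",.083),("blower",.023),("cup",.042),("lid",.179)):
    for k in (0,1):
      o=outline(c,l,zz,k)
      if o and c=="top": print(c,l,round(o[1],2),circ(o[0])[0])
E
```

```text
[ 0.42934339 -0.19242321  0.24381414]
top beaker 0.49 [0.58  0.168 0.146]
top lid 0.75 [0.604 0.179 0.182]
top cup 0.83 [ 0.614 -0.001  0.009]
top blower 0.74 [ 0.595 -0.221  0.046]
top blower 0.31 [ 0.611 -0.005  0.009]
top bottle 0.73 [0.266 0.218 0.089]
top bottle 0.71 [0.2645 0.2178 0.023 ]
top blower 0.79 [ 0.6051 -0.225   0.0245]
top cup 0.78 [ 0.6015 -0.0036  0.0288]
top lid 0.75 [0.6058 0.1805 0.0337]
scene lid 0.79 [0.607 0.186 0.177]
scene cup 0.69 [ 0.596 -0.004  0.03 ]
scene bottle 0.98 [0.278 0.23  0.064]
scene bottle 0.79 [ 0.615 -0.328  0.061]
wrist beaker 0.55 [0.586 0.162 0.158]
wrist lid 0.94 [0.603 0.174 0.178]
wrist lid 0.19 [0.588 0.16  0.155]
wrist cup 0.73 [0.571 0.001 0.035]
wrist blower 0.77 [ 0.587 -0.219  0.045]
wrist bottle 0.86 [0.27  0.21  0.065]
wrist bottle 0.71 [ 0.604 -0.335  0.122]
```

```bash
python3 -c "
from plant import arm
print(arm.finish_job())"
```

```text
the job is handed in; nothing more can be done
None
```

I handed the job in at about 57 s: the beaker hangs in the free hole with its lid on, the rinse cup is midway between bath and tray, the blower stands upright in the tray, and the pump bottle is about 12 mm off the tray's far short end, centred. The last camera readings matched this, and I saw no force reading above about 8 N.

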